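# Light the battery and hold the reading lens in focus over it

### The job

First push the dimmer's red-tipped lever to the yellow mark and let go of it there. Then pick up the reading lens by its handle and hold it still and level, centred over the orange battery in the tray, with its rim at the same height as the red collar on the focus gauge; finish while holding it there, in the air, with nothing but the gripper carrying it. Do not move the collar, the batteries, the remote caddy or the elephant.

Things in the scene. Friction and masses are not known exactly. Their poses are not given: they have to be found in the camera images.
- dimmer: White dimmer box of the standing lamp, fixed, 110 x 70 x 30 mm high (x, y, z), with two grey half-round quadrant plates (radius 38 mm about the hinge, at y = +-8 to 12 mm) beside the lever, carrying black ticks and one yellow mark. Origin: centre of its underside. x is the direction in which the lever swings as its joint value grows, y the hinge axis, z up.
- dimmer_lever (a joint): Angle of the dimmer lever about the hinge, rad, 0 to 1.5 between its stops. At 0 the lever leans 0.70 rad from upright towards the dimmer's -x; at 0.70 it is upright; at 1.05 it points at the yellow mark (0.35 rad past upright towards the dimmer's +x). Starts at 0 to 0.5. Friction holds it wherever it is left; about 1 to 2 N at the tip moves it.
- dimmer_hinge (a point): Point on the lever's hinge axis, at the middle of the dimmer box, 30 mm above the surface.
- lever_tip (a point): Centre of the red barrel at the lever's tip, 75 mm from the hinge axis. The barrel is 18 mm in diameter and 22 mm long, its axis (and its flat ends) along the dimmer's y; the lever bar is 8 x 8 mm. Moves with the lever; its axes turn with it.
- dimmer_mark (a point): The yellow mark on the rims of the quadrant plates, in the lever's swing plane, 42 mm from the hinge axis; the lever is set when it points over it (joint value 1.05).
- tray: Blue hard silicone tray, stuck to the surface, 100 x 160 x 13 mm high (x, y, z), with two pockets 54 x 18 mm, floor 5 mm above the surface, centred at y = +40 and -40 mm and long in x. Origin: centre of its underside.
- battery_orange: The AA battery to be read: orange sleeve with a grey band, 14.5 mm diameter, 50.5 mm long, lying in one of the two pockets, loose. Origin: under its middle, at its lowest line as laid; x along its length.
- battery_orange_mid (a point): Centre of the orange battery.
- battery_black: The other AA battery, same size, black sleeve with a copper band, lying in the other pocket, loose; leave it alone.
- battery_black_mid (a point): Centre of the black battery.
- gauge: Focus gauge standing 85 to 100 mm from the tray's centre on its far (+x) side: fixed round foot 52 mm in diameter, post 8 mm in diameter and 185 mm tall. Origin: centre of its underside.
- focus_mark (a point): Centre of the red collar on the gauge's post (30 mm diameter, 8 mm high); it stands 90 to 140 mm above the surface, held by friction, and marks the focal height at which the middle of the lens rim belongs. z is up.
- lens: Reading lens lying flat, loose, 0.08 to 0.17 kg: black round rim 80 mm outer, 68 mm inner diameter, 12 mm high, glass inside; dark wooden handle, 22 mm wide and 20 mm high, from 48 to 146 mm from the rim's centre along the lens's -x, its underside flush with the rim's. Origin: rim's centre, at the underside; z is normal to the glass (up as it lies).
- lens_centre (a point): Centre of the lens, in the middle plane of its rim, 6 mm above its underside.
- lens_grip (a point): Good point to grip the handle, on its axis, 83 mm from the rim's centre, 10 mm above the underside; close the fingers across the handle (along the lens's y).
- caddy: Tall aluminium cylindrical caddy with a screw-on base, 89 mm in diameter, 150 mm high, a white and a black remote poking upright out of it to about 225 mm; loose, 0.55 kg; leave it alone. Origin: centre of its underside.
- elephant: White ceramic elephant figurine with blue ears, 140 mm long (x, trunk towards -x), 62 mm wide, about 92 mm high, loose; leave it alone. Origin: under its middle.

How it is judged (in metres and radians):
On the way, in this order (a step that is already met when the one before it is completed fails the run):
1. the lever stands at the yellow mark, let go, with the lens still lying on the surface (value of joint dimmer_lever between 0.95 and 1.15 rad and contact force between dimmer and the fingers below 0.1 N and height (world z) of lens below 0.02 m), for 0.3 s.
2. the lens is lifted in the gripper (contact force between lens and the fingers above 1 N and height (world z) of lens_centre above 0.05 m), for 0.2 s.
At the end, for the whole second after the job is handed in: The gripper holds the lens still, its centre within 14 mm horizontally of the orange battery's centre and within 8 mm of the red collar's height, tilted less than 0.10 rad (about 6 degrees) and right way up, touching nothing but the gripper; the lever still stands within 0.10 rad of the yellow mark (contact force between lens and the fingers above 1 N and horizontal distance between lens_centre and battery_orange_mid below 0.014 m and z of lens_centre in the frame of focus_mark between -0.008 and 0.008 m and angle between lens's own z axis and vertical below 0.1 rad and linear speed of lens below 0.02 m/s and height (world z) of lens above 0.06 m and contact force between lens and tray below 0.1 N and contact force between lens and gauge below 0.1 N and contact force between lens and caddy below 0.1 N and contact force between lens and battery_orange below 0.1 N and contact force between lens and battery_black below 0.1 N and contact force between lens and dimmer below 0.1 N and contact force between lens and elephant below 0.1 N and value of joint dimmer_lever between 0.95 and 1.15 rad); the arm keeps its last pose, push and grip.
It fails at once if the caddy or the elephant is shifted more than 20 mm or tipped (distance of any of caddy, elephant from where it was at the start of the episode above 0.02 m or angle between any of caddy, elephant's own z axis and vertical above 0.25 rad).
It fails at once if a battery is moved more than 10 mm (distance of any of battery_orange_mid, battery_black_mid from where it was at the start of the episode above 0.01 m).
It fails at once if the red collar is moved more than 5 mm (distance of focus_mark from where it was at the start of the episode above 0.005 m).
It also fails if it takes over 58 s, if anything falls off the work surface, if the arm or the gripper's body presses on something with over 40 N, if the wrist force passes 120 N, or if a joint passes its speed limit or range.

### The arm

A 7-joint arm with a two-finger parallel gripper is mounted at the origin on the work surface. World frame = base frame: x ahead of the robot, y to its left, z up, the work surface at z = 0. Lengths are in mm, angles in rad, forces in N, time in s.
With the tool pointing down it reaches from about 400 to 875 mm from the base axis. Payload 4.4 kg.
Tool frame: the origin (TCP) lies midway between the tips of the shut fingers; the grasp point (between the pads) lies 19 mm behind it; z points along the fingers, y is the line along which they close (so a half turn about z gives the same grasp; the last joint's range is limited). The gripper opens to 85 mm and grips with 20 to 120 N. Pads are 22 mm wide; open, the fingers measure 114 mm over their backs; the gripper's body (76 mm by 85 mm) begins 54 mm behind the grasp point. The pads swing forward as they close: fully open they stand 13 mm farther back than shut.
Start: joints at [1.196, 0.628, 0.038, 1.517, -0.027, 0.996, -0.02], TCP at [197.573, -619.26, 231.313] pointing down, gripper open.
Joint ranges: [-3.06, 3.06], [-0.37, 2.12], [-1.25, 1.32], [0.18, 2.47], [-1.1, 4.24], [0.23, 1.98], [-2.94, 2.94]. Speed limits (rad/s): [2.57, 2.57, 3.14, 3.14, 3.14, 3.14, 3.14].

### API

Orientations are given as [roll, pitch, yaw] about the fixed x, y, z axes, in that order (R = Rz(yaw) Ry(pitch) Rx(roll)).
In Python, from cell import ctrl gives the robot as it stands.
- The arm moves only by the shell command python3 -m handwheel 'ROWS'. ROWS is JSON, a list of rows, each a list of 3 entries, a list of its own where there are three numbers: the turn, a rotation vector about the tool's x, y, z in degrees, then the shift along the tool's x, y, z in m, then the closure, from 0 (fully open) to 1 (shut). A call has 1 to 5 rows; each row shifts and turns the commanded pose from where the row before left it, along the tool's axes as they then stand; what a row does not reach is not made up. A row lasts 1/12 s, in which the tool goes at most 41.7 mm and 7.16 degrees, less where a joint would pass 70% of its speed; a pose out of reach is approached as far as the arm can. A call is refused whole if a number of a shift passes 0.0417 or a number of a turn 7.16, either way. A call with a gripper value outside its range is refused whole. The fingers move at their own pace and stop on an object; the grip force is fixed at half the most. Time passes only in rows, so rows that do not move let the fingers close. It gives the time, the measured TCP pose, the force, the opening and the grip force at its end, in the units of the state.
- ctrl.read_state(): the state, without advancing time (a new reading comes with each control period).
- ctrl.get_image(name): name is "scene" or "top"; returns a dict with "pixels" (400x640x3 uint8, red, green, blue), "fx", "fy", "cx", "cy" (pixels), "pose" (4x4, takes a point from camera to world coordinates). Camera axes: x right, y up, looking along -z (the intrinsics and any distortion apply to the point x, -y, -z); pixel columns grow to the right and rows downward; lengths in mm; the calibration is good to about 2 mm. A picture is of the moment at which its call begins. There is no depth.
- ctrl.finish_job(): hands the job in; it is judged then, once.
The state is a dict: "clock": time; "qpos": joint angles; "qd": joint speeds; "tau": joint torques, N m; "eef_pos": TCP position; "tool_rot": TCP orientation; "force": force on the tool from outside, world axes, zero at the start; "torque": the same for the moment, N m; "width": finger opening in mm; "gripper_force": force on a finger pad.
Only numpy, scipy, OpenCV 4.12 (cv2) and the standard library are available. Lean on these libraries where they do the work, as an engineer would, in place of code of your own. Each camera call takes 0.05 s, during which the arm holds its last target. There are 200 camera calls.

## Working session

There is one attempt and no reset: what is moved stays moved. The work goes in short steps, Python scripts to look and compute and a shell command to move; the robot and the scene stay as the last step left them, time stands still between calls to the robot, and variables do not carry over. Pictures are saved under pics/ and viewed, at most 10 in all, crops included, and the job is handed in when it is done.

```bash
ls; mkdir -p pics; python3 - <<'E'
from cell import ctrl
import cv2,numpy as np,json
np.set_printoptions(precision=3,suppress=True)
print(ctrl.read_state())
for n in("scene","top"):
    d=ctrl.get_image(n); cv2.imwrite(f"pics/{n}0.png",d["pixels"][:,:,::-1]); print(n,{k:v for k,v in d.items() if k!="pixels"})
E
```

```text
pics
{'clock': 0.0, 'qpos': array([ 1.196,  0.629,  0.038,  1.518, -0.027,  0.996, -0.02 ]), 'qd': array([ 0.   , -0.   , -0.   , -0.001,  0.   , -0.   ,  0.   ]), 'tau': array([  0.001, -56.342,   1.226, -19.345,   0.011,   0.011,  -0.   ]), 'eef_pos': array([ 197.391, -618.628,  230.387]), 'tool_rot': array([-3.14 , -0.   ,  0.309]), 'force': array([ 0.033, -0.243, -0.738]), 'torque': array([-0.025, -0.014, -0.017]), 'gripper_force': 0.0, 'width': 85.22831303685612}
scene {'fx': 432.3623290788826, 'fy': 432.3623290788826, 'cx': 319.0246571847621, 'cy': 203.72771846927972, 'pose': array([[  -0.032,   -0.87 ,    0.491, 1056.795],
       [   0.999,   -0.023,    0.024,   -4.223],
       [  -0.009,    0.492,    0.871,  935.061],
       [   0.   ,    0.   ,    0.   ,    1.   ]])}
top {'fx': 505.75551812097063, 'fy': 505.75551812097063, 'cx': 320.00590562275863, 'cy': 204.82538599493492, 'pose': array([[  -0.002,    0.985,   -0.173,  414.482],
       [  -1.   ,   -0.002,   -0.003,  -26.731],
       [  -0.003,    0.173,    0.985, 1092.409],
       [   0.   ,    0.   ,    0.   ,    1.   ]])}
```

View pics/scene0.png

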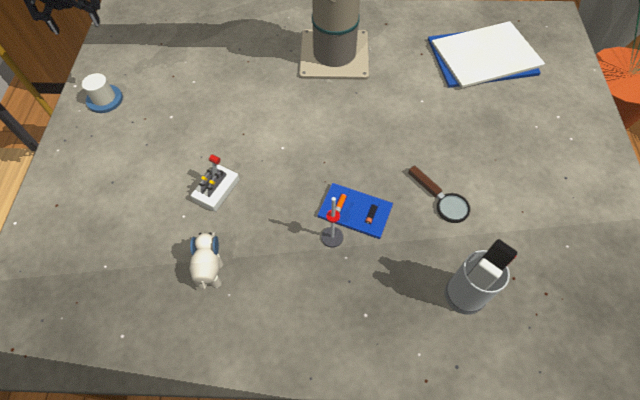

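View pics/top0.png

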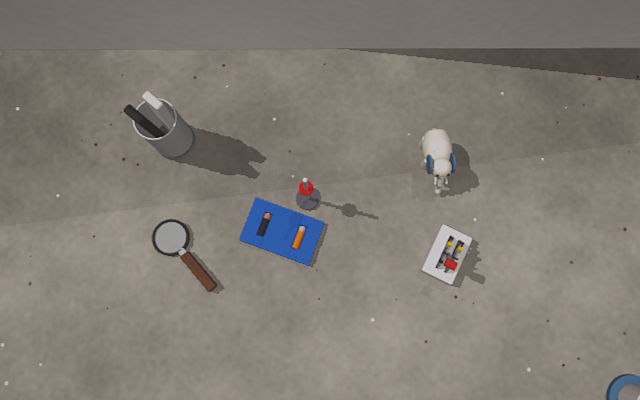

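The two views show the lens at (171,237) top with its handle toward (212,288), the orange battery at (299,237), the red collar at (306,187), and the dimmer at (447,255) with its red tip at (450,264). Next I segment these and turn them into positions.

```bash
cat > h.py <<'E'
from cell import ctrl
import cv2,numpy as np
np.set_printoptions(precision=1,suppress=True)
def ray(d,p):
    v=np.array([(p[0]-d["cx"])/d["fx"],-(p[1]-d["cy"])/d["fy"],-1]); P=d["pose"]
    r=P[:3,:3]@v; return P[:3,3],r/np.linalg.norm(r)
def onz(d,p,z):
    o,r=ray(d,p); return o+r*(z-o[2])/r[2]
def tri(d1,p1,d2,p2):
    A=np.zeros((3,3));b=np.zeros(3)
    for d,p in((d1,p1),(d2,p2)):
        o,r=ray(d,p);M=np.eye(3)-np.outer(r,r);A+=M;b+=M@o
    return np.linalg.solve(A,b)
def proj(d,X):
    P=d["pose"];c=P[:3,:3].T@(np.array(X)-P[:3,3]); return np.array([d["cx"]-d["fx"]*c[0]/c[2],d["cy"]+d["fy"]*c[1]/c[2]])
def blobs(d,lo,hi,box,mn=15):
    x0,y0,x1,y1=box;h=cv2.cvtColor(d["pixels"],cv2.COLOR_RGB2HSV)
    if lo[0]>hi[0]: m=cv2.inRange(h,lo,(180,)+hi[1:])|cv2.inRange(h,(0,)+lo[1:],hi)
    else: m=cv2.inRange(h,lo,hi)
    k=np.zeros_like(m);k[y0:y1,x0:x1]=m[y0:y1,x0:x1]
    n,l,s,c=cv2.connectedComponentsWithStats(k)
    return [(c[i],s[i,4],cv2.minAreaRect(np.argwhere(l==i)[:,::-1].astype(np.float32))) for i in range(1,n) if s[i,4]>=mn]
E
python3 - <<'E'
from h import *
S=ctrl.get_image("scene");T=ctrl.get_image("top")
red=((172,150,90),(6,255,255))
for nm,lo,hi,bs,bt,mn in [("lever",*red,(195,145,235,175),(425,245,475,280),8),("collar",*red,(315,200,345,230),(290,175,320,200),8),
 ("orange",(8,150,90),(20,255,255),(325,185,352,215),(285,220,312,255),8),("yellow",(22,150,90),(35,255,255),(190,165,230,200),(425,230,475,280),2),
 ("tray",(105,150,60),(125,255,255),(310,180,400,240),(230,190,335,275),200),("box",(0,0,150),(180,40,255),(180,155,245,215),(415,215,480,290),50),
 ("handle",(0,60,20),(20,255,140),(400,160,447,202),(178,245,222,296),40),("rim",(0,0,0),(180,255,60),(430,185,480,225),(145,212,196,262),50)]:
    for n,d,b in(("S",S,bs),("T",T,bt)):
        for c,a,r in blobs(d,lo,hi,b,mn): print(nm,n,c,a,"rect",np.array(r[0]),np.array(r[1]),r[2],"z0",onz(d,r[0],0))
a=T["pixels"][...,::-1];s=S["pixels"][...,::-1]
f=lambda im,x0,y0,w,h,k:cv2.resize(im[y0:y0+h,x0:x0+w],None,fx=k,fy=k,interpolation=cv2.INTER_CUBIC)
o=np.vstack([np.hstack([f(a,410,210,80,60+20,5),f(s,180,145,80,80,5)]),np.hstack([f(a,270,170,80,40,5),f(s,300,185,80,40,5)])])
cv2.imwrite("pics/c1.png",o)
E
```

```text
lever S [214.2 158.9] 62 rect [214.3 158.9] [10.3  5.8] 26.56505012512207 z0 [ 400.2 -311.3   -0. ]
lever T [450.1 263.9] 92 rect [450.1 263.8] [11.6  7.6] 26.56505012512207 z0 [ 476.7 -303.     0. ]
collar S [332.7 216.5] 98 rect [332.8 216.3] [12.2 11.6] 8.130102157592773 z0 [563.3   4.9   0. ]
collar T [305.8 188.6] 125 rect [305.5 188. ] [14. 13.] 90.0 z0 [643.7   8.    0. ]
orange S [340.9 200.5] 62 rect [340.8 200.5] [ 4.8 12.6] 23.96249008178711 z0 [518.3  24.1   0. ]
orange T [297.6 239.4] 103 rect [297.6 239.3] [ 5.7 17.6] 21.037511825561523 z0 [530.1  24.8   0. ]
yellow S [203.5 177.7] 17 rect [203.6 177.8] [5.4 2.7] 26.56505012512207 z0 [ 460.2 -330.     0. ]
yellow S [211.3 181.6] 18 rect [211.5 181.5] [3. 5.] 90.0 z0 [ 470.9 -307.8    0. ]
yellow T [448.5 243.8] 21 rect [448.6 244.3] [4.  5.4] 26.56505012512207 z0 [ 518.6 -301.7    0. ]
yellow T [459.3 248.6] 18 rect [459. 249.] [4. 4.] 90.0 z0 [ 508.4 -323.7    0. ]
tray S [357.7 210.1] 1914 rect [354.6 209.6] [66.3 37.1] 19.29004669189453 z0 [543.4  58.2  -0. ]
tray T [281.5 231. ] 3010 rect [281.3 230.8] [74.  45.9] 20.0715274810791 z0 [548.7  60.4   0. ]
box S [214. 186.] 2599 rect [212.  184.5] [59. 64.] 90.0 z0 [ 479.9 -305.1    0. ]
box T [445.  253.3] 1230 rect [446.7 253.8] [34.2 51.9] 24.775142669677734 z0 [ 498.1 -296.7    0. ]
box T [424.5 247.3] 90 rect [424.4 247.3] [ 7.6 17.4] 16.699241638183594 z0 [ 512.3 -249.1    0. ]
box T [470.3 284.6] 145 rect [470.5 283. ] [12. 17.] 90.0 z0 [ 435.9 -344.6    0. ]
handle S [424.7 180.7] 385 rect [424.3 180.8] [38.5 10.9] 41.987213134765625 z0 [454.6 236.7   0. ]
handle T [198.2 271.3] 497 rect [198.1 271. ] [46.1 11. ] 50.440330505371094 z0 [462.4 238.    0. ]
rim S [451.8 211.1] 150 rect [452.9 207.8] [30.  29.5] 63.43495178222656 z0 [531.8 300.    0. ]
rim T [171.3 236.3] 195 rect [171.  237.5] [36. 35.] 0.0 z0 [534.6 299.6   0. ]
```

View pics/c1.png

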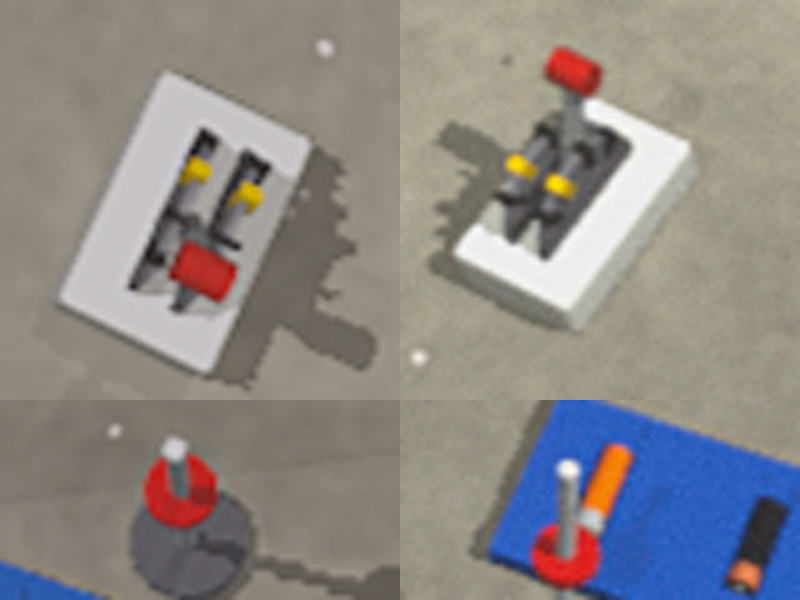

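The crops show the dimmer with its lever leaning to −x (yaw about −24.5°), the two yellow marks on the +x side, and the collar partway up the post. Now I compute the poses.

```bash
python3 - <<'E'
from h import *
S=ctrl.get_image("scene");T=ctrl.get_image("top")
print("tip",tri(S,(214.3,158.9),T,(450.1,263.9)))
print("collar",tri(S,(332.7,216.6),T,(305.6,188.2)))
C=[onz(T,(410+x/5-.5,210+y/5-.5),30) for x,y in((165,70),(310,145),(60,300),(205,375))]
print("boxc",np.mean(C,0),"yaw",np.degrees([np.arctan2(*(C[0]-C[2])[1::-1]),np.arctan2(*(C[1]-C[3])[1::-1])]),[np.linalg.norm(C[0]-C[2]),np.linalg.norm(C[0]-C[1])])
C=[onz(S,(180+(x-400)/5-.5,145+y/5-.5),30) for x,y in((577,308),(455,252),(692,148))]
print("boxS",(C[1]+C[2])/2, C)
for d,b in((T,(230,190,335,275)),(S,(310,180,400,240))):
    r=blobs(d,(105,150,60),(125,255,255),b,200)[0][2]
    P=[onz(d,p,13) for p in cv2.boxPoints(r)]
    c=onz(d,r[0],11);e=[P[i+1]-P[i] for i in(0,1)];l=max(e,key=np.linalg.norm);l=l*np.sign(l[1])
    y=l/np.linalg.norm(l);print("tray",c,[np.linalg.norm(v) for v in e],"yaw",np.degrees(np.arctan2(-y[0],y[1])),"orange?",c-40*y,c+40*y)
print("orange raw S,T",onz(S,(340.9,200.5),13),onz(T,(297.6,239.4),13))
print("orange full T", onz(T,((293+305)/2,237),13))
for d,r in((T,(171,237.5)),(S,(452.9,207.8))):
    print("lens",onz(d,r,10))
for d,h in((T,(198.1,271)),(S,(424.3,180.8))): print("handle mid(97)",onz(d,h,16))
E
```

```text
tip [ 470.8 -277.9  100.5]
collar [620.7   4.  107.3]
boxc [ 495.9 -289.    30. ] yaw [-26.4 -27. ] [np.float64(107.87546919287774), np.float64(67.69001077843893)]
boxS [ 497.8 -289.3   30. ] [array([ 559.1, -279.1,   30. ]), array([ 529.6, -343.5,   30. ]), array([ 466.1, -235.1,   30. ])]
tray [547.3  59.5  11. ] [np.float64(99.14122681939837), np.float64(161.03284955813518)] yaw -20.371657373883387 orange? [533.4  22.   11. ] [561.3  97.   11. ]
tray [549.5  57.5  11. ] [np.float64(104.44167859710778), np.float64(165.28079819794274)] yaw -21.0702482728842 orange? [535.1  20.2  11. ] [563.8  94.8  11. ]
orange raw S,T [525.8  23.9  13. ] [528.6  24.2  13. ]
orange full T [533.7  21.2  13. ]
lens [533.5 296.6  10. ]
lens [537.4 296.8  10. ]
handle mid(97) [461.7 234.   16. ]
handle mid(97) [465.  232.6  16. ]
```

```bash
python3 -m handwheel '[[[0,0,7],[0,0,0],0],[[0,0,7],[0,0,0],0],[[0,0,7],[0,0,0],0],[[0,0,7],[0,0,0],0],[[0,0,7],[0,0,0],0]]'
python3 -m handwheel '[[[0,0,7],[0,0,0],0],[[0,0,2.2],[0,0,0],0],[[0,0,0],[0.008,-0.038,0],0],[[0,0,0],[0.008,-0.038,0],0],[[0,0,0],[0.008,-0.038,0],0]]'
python3 -m handwheel '[[[0,0,0],[0.008,-0.038,0],0],[[0,0,0],[0.008,-0.038,0],0],[[0,0,0],[0.008,-0.038,0],0],[[0,0,0],[0.008,-0.038,0],0],[[0,0,0],[0.008,-0.038,0],0]]'
python3 -m handwheel '[[[0,0,0],[0.008,-0.038,0],0],[[0,0,0],[0.008,-0.038,0],0],[[0,0,0],[0.008,-0.038,0],0],[[0,0,0],[0,0,0],0],[[0,0,0],[0,0,0],0]]'
```

```text
clock: 0.72
eef_pos: [197.6, -619.2, 231.3]
tool_rot: [-3.141, -0.0, -0.308]
force: [0.1, 0.6, -0.1]
width: 85.9
gripper_force: 0.0
clock: 1.13
eef_pos: [270.2, -527.0, 231.1]
tool_rot: [-3.141, 0.0, -0.465]
force: [0.7, 0.2, 0.8]
width: 85.3
gripper_force: 0.0
clock: 1.55
eef_pos: [391.5, -374.1, 231.5]
tool_rot: [-3.142, -0.0, -0.463]
force: [0.7, 0.3, 0.5]
width: 85.3
gripper_force: 0.0
clock: 1.97
eef_pos: [464.8, -281.7, 231.2]
tool_rot: [-3.141, -0.0, -0.456]
force: [-0.3, -0.0, 0.9]
width: 85.4
gripper_force: 0.0
```

```bash
python3 -m handwheel '[[[0,0,0],[0.0037,-0.006,0.03],0],[[0,0,0],[0,0,0.038],0],[[0,0,0],[0,0,0.038],0],[[0,0,0],[0,0,0.04],0],[[0,0,0],[0,0,0],0]]'
python3 - <<'E'
from h import *
S=ctrl.get_image("scene");T=ctrl.get_image("top")
s=S["pixels"][...,::-1];a=T["pixels"][...,::-1]
f=lambda im,x0,y0:cv2.resize(im[y0:y0+80,x0:x0+80],None,fx=5,fy=5,interpolation=cv2.INTER_CUBIC)
cv2.imwrite("pics/c2.png",np.hstack([f(a,410,210),f(s,180,120)]))
E
```

```text
clock: 2.38
eef_pos: [463.0, -279.4, 78.4]
tool_rot: [3.141, 0.014, -0.465]
force: [-0.6, 1.8, -0.7]
width: 85.7
gripper_force: 0.0
```

View pics/c2.png

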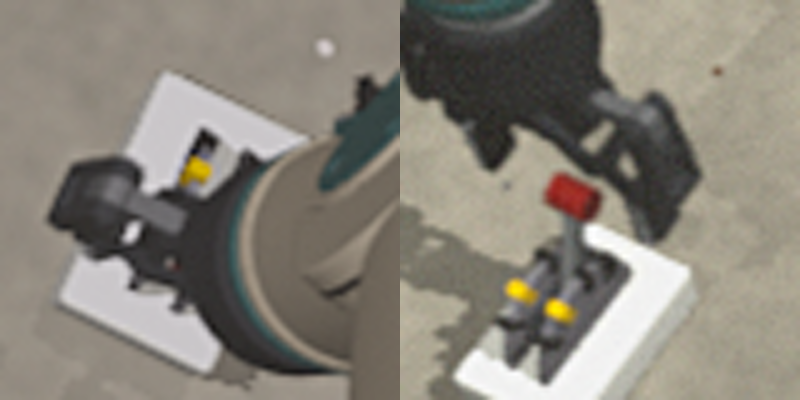

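The fingers straddle the red barrel (about (570,195) in the right crop), slightly short in x. I settle first and read the pose.

```bash
python3 -m handwheel '[[[0,0,0],[0,0,0],0],[[0,0,0],[0,0,0],0],[[0,0,0],[0,0,0],0]]'
```

```text
clock: 2.73
eef_pos: [470.3, -281.9, 88.0]
tool_rot: [3.141, -0.005, -0.463]
force: [-0.6, -0.0, -0.5]
width: 85.3
gripper_force: 0.0
```

```bash
python3 -m handwheel '[[[0,0,0],[-0.0013,-0.0038,0.006],0],[[0,0,0],[0,0,0],0],[[0,0,0],[0,0,0],0.6],[[0,0,0],[0,0,0],0.6],[[0,0,0],[0,0,0],0.6]]'
python3 -m handwheel '[[[0,0,0],[0,0,0],1],[[0,0,0],[0,0,0],1],[[0,0,0],[0,0,0],1],[[0,0,0],[0,0,0],1],[[0,0,0],[0,0,0],1]]'
```

```text
clock: 3.15
eef_pos: [469.5, -276.8, 79.4]
tool_rot: [3.142, -0.0, -0.463]
force: [0.1, -0.2, -0.2]
width: 51.8
gripper_force: 0.0
clock: 3.57
eef_pos: [469.0, -277.4, 79.5]
tool_rot: [3.141, -0.0, -0.463]
force: [-2.7, -1.7, 4.3]
width: 20.9
gripper_force: 59.1
```

```bash
python3 -m handwheel '[[[0,0,0],[0.0065,0,-0.0022],1],[[0,0,0],[0.0066,0,-0.0016],1],[[0,0,0],[0.0068,0,-0.0011],1],[[0,0,0],[0.0068,0,-0.0004],1],[[0,0,0],[0.0068,0,0.0002],1]]'
python3 -m handwheel '[[[0,0,0],[0.0068,0,0.0008],1],[[0,0,0],[0.0067,0,0.0015],1],[[0,0,0],[0.0065,0,0.002],1],[[0,0,0],[0,0,0],1],[[0,0,0],[0,0,0],1]]'
python3 -m handwheel '[[[0,0,0],[0,0,0],1],[[0,0,0],[0,0,0],1]]'
```

```text
clock: 3.98
eef_pos: [494.7, -290.3, 84.1]
tool_rot: [-3.142, 0.011, -0.464]
force: [-8.5, 1.6, 8.0]
width: 21.0
gripper_force: 61.3
clock: 4.4
eef_pos: [515.5, -300.8, 80.0]
tool_rot: [3.141, 0.004, -0.463]
force: [-5.4, -1.0, 6.5]
width: 21.0
gripper_force: 61.6
clock: 4.57
eef_pos: [515.4, -300.7, 80.1]
tool_rot: [3.141, 0.004, -0.463]
force: [-4.8, -0.8, 5.4]
width: 21.1
gripper_force: 61.6
```

```bash
python3 -m handwheel '[[[0,0,0],[0.0015,0,0.0005],1],[[0,0,0],[0,0,0],1],[[0,0,0],[0,0,0],0],[[0,0,0],[0,0,0],0],[[0,0,0],[0,0,0],0]]'
python3 -m handwheel '[[[0,0,0],[0,0,0],0],[[0,0,0],[0,0,0],0],[[0,0,0],[0,0,0],0],[[0,0,0],[0,0,-0.04],0],[[0,0,0],[0,0,-0.04],0]]'
python3 -m handwheel '[[[0,0,0],[0,0,-0.04],0],[[0,0,0],[0,0.04,-0.02],0],[[0,0,0],[0,-0.04,0],0],[[0,0,0],[0,-0.04,0],0],[[0,0,0],[0,-0.04,0],0]]'
python3 -m handwheel '[[[0,0,-7],[0,0,0],0],[[0,0,-7],[0,0,0],0],[[0,0,-7],[0,0,0],0],[[0,0,-7],[0,0,0],0],[[0,0,-7],[0,0,0],0]]'
python3 - <<'E'
from h import *
S=ctrl.get_image("scene");T=ctrl.get_image("top")
red=((172,150,90),(6,255,255))
p=[[b[2][0] for b in blobs(d,*red,box,8)] for d,box in((S,(185,140,245,215)),(T,(425,200,490,280)))]
print(p)
X=tri(S,p[0][0],T,p[1][0]);d=X-[497,-289,30];u=[.895,-.446,0];print(X,0.7+np.arctan2(d@u,d[2]))
f=lambda d,x0,y0:cv2.resize(d["pixels"][y0:y0+80,x0:x0+80,::-1],None,fx=5,fy=5,interpolation=cv2.INTER_CUBIC)
cv2.imwrite("pics/c3.png",np.hstack([f(T,410,210),f(S,180,145)]))
E
```

```text
clock: 4.98
eef_pos: [519.6, -300.9, 79.5]
tool_rot: [-3.141, -0.001, -0.462]
force: [-0.5, 0.4, -1.1]
width: 56.3
gripper_force: 0.0
clock: 5.4
eef_pos: [516.8, -300.1, 157.9]
tool_rot: [-3.141, 0.007, -0.463]
force: [0.9, -1.2, 0.2]
width: 85.8
gripper_force: 0.0
clock: 5.82
eef_pos: [555.5, -228.5, 219.2]
tool_rot: [-3.141, -0.002, -0.468]
force: [0.8, 0.2, 0.2]
width: 85.7
gripper_force: 0.0
clock: 6.23
eef_pos: [555.6, -227.1, 218.3]
tool_rot: [3.141, -0.0, 0.155]
force: [0.3, -0.6, 0.3]
width: 85.0
gripper_force: 0.0
[[(201.6000213623047, 171.80001831054688)], []]Traceback (most recent call last):
  File "<stdin>", line 6, in <module>
IndexError: list index out of range
```

```bash
python3 -m handwheel '[[[0,0,-7],[0,0,0],0],[[0,0,-7],[0,0,0],0],[[0,0,-7],[0,0,0],0],[[0,0,-7],[0,0,0],0],[[0,0,-4.4],[0,0,0],0]]'
python3 -m handwheel '[[[0,0,0],[0.0207,-0.0339,0],0],[[0,0,0],[0.0207,-0.0339,0],0],[[0,0,0],[0.0207,-0.0339,0],0],[[0,0,0],[0.0207,-0.0339,0],0]]'
python3 - <<'E'
from h import *
S=ctrl.get_image("scene");T=ctrl.get_image("top")
red=((172,150,90),(6,255,255))
p=[[b[2][0] for b in blobs(d,*red,box,8)] for d,box in((S,(185,140,245,215)),(T,(425,200,490,280)))]
print(p)
X=tri(S,p[0][0],T,p[1][0]);d=X-[497,-289,30];u=[.895,-.446,0];print(X,0.7+np.arctan2(d@u,d[2]))
f=lambda d,x0,y0:cv2.resize(d["pixels"][y0:y0+80,x0:x0+80,::-1],None,fx=5,fy=5,interpolation=cv2.INTER_CUBIC)
cv2.imwrite("pics/c3.png",np.hstack([f(T,410,210),f(S,180,145)]))
E
```

```text
clock: 6.75
eef_pos: [555.5, -227.3, 218.2]
tool_rot: [-3.141, -0.0, 0.715]
force: [-0.4, 0.1, -0.2]
width: 85.3
gripper_force: 0.0
clock: 7.08
eef_pos: [528.8, -69.3, 218.2]
tool_rot: [-3.142, -0.0, 0.708]
force: [0.5, 0.8, 0.1]
width: 85.3
gripper_force: 0.0
[[(202.60003662109375, 172.30001831054688)], [(460.300048828125, 243.4000244140625)]]
[ 510.6 -299.   102.6] 0.9251499695735229
```

View pics/c3.png

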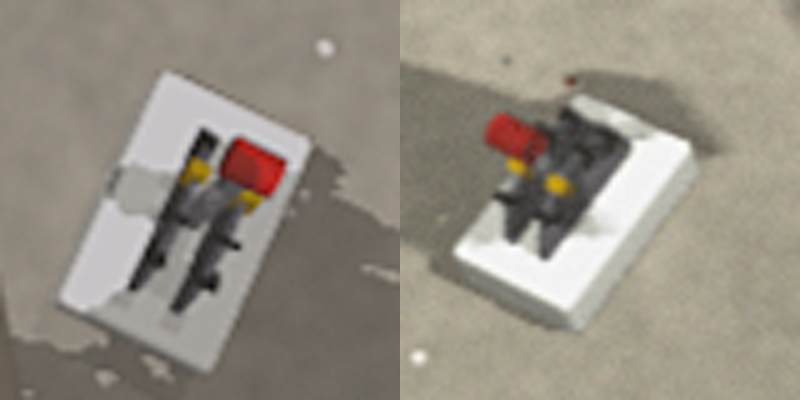

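The lever leans just past upright toward the marks; the estimate of 0.93 is at the edge, so I refine it with projected predictions.

```bash
python3 - <<'E'
from h import *
from scipy.optimize import least_squares
S=ctrl.get_image("scene");T=ctrl.get_image("top")
red=((172,130,60),(6,255,255))
p=[[b[2][0] for b in blobs(d,*red,box,8)] for d,box in((S,(185,140,245,215)),(T,(425,200,490,280)))];print(p)
now=(p[0][0],p[1][0]); old=((214.3,158.9),(450.1,263.9)); mk=((207.5,179.6),(454,246.5))
M=tri(S,mk[0],T,mk[1]);print("mark",M)
X=tri(S,now[0],T,now[1]);d=X-M;print("rel mark",X,d,0.7+np.arctan2(d@[.895,-.446,0],d[2]))
def H(v,th,r):a=np.radians(v[3]);s=np.sin(th-.7)*r;return np.array([v[0]+s*np.cos(a),v[1]+s*np.sin(a),v[2]+np.cos(th-.7)*r])
def res(v): # hinge x,y,z,yaw,th0,th1, image bias per camera
    e=[]
    for i,d in enumerate((S,T)):
        b=v[6+2*i:8+2*i]
        e+=list(proj(d,H(v,v[4],75))+b-old[i])+list(proj(d,H(v,v[5],75))+b-now[i])+list((proj(d,H(v,1.05,41))+b-mk[i])/2)
    return e+[(v[0]-497)/2,(v[1]+289)/2,(v[2]-30)/.5,(v[3]+26.5)/1]+list(v[6:])
r=least_squares(res,[497,-289,30,-26.5,.32,.95,0,0,0,0],x_scale=[1,1,1,1,.01,.01,1,1,1,1]);print(r.x.round(3),r.cost,r.fun.round(2))
for th in(.92,.95,1.05):print(th,proj(S,H(r.x,th,75)),proj(T,H(r.x,th,75)))
E
```

```text
[[(202.1000213623047, 171.8000030517578)], [(460.10003662109375, 243.30001831054688)]]
mark [ 507.8 -296.    67. ]
rel mark [ 510.7 -298.8  104.7] [ 2.9 -2.8 37.6] 0.8010489619255883
[ 496.2 -290.    30.   -26.6    0.3    0.9   -0.4   -0.3    0.1    0.2] 0.7848890844442276 [-0.   0.1  0.6  0.3 -0.3 -0.1 -0.   0.  -0.3 -0.1  0.3 -0.2 -0.4 -0.5
  0.1 -0.1 -0.4 -0.3  0.1  0.2]
0.92 [203.2 172.3] [459.6 243.2]
0.95 [202.7 173.1] [460.  242.3]
1.05 [201.1 175.9] [461.1 239.1]
```

The lever is at about 0.92, which is short, so I go back and push another ~10 mm.

```bash
python3 -m handwheel '[[[0,0,7],[0,0,0],0],[[0,0,7],[0,0,0],0],[[0,0,7],[0,0,0],0],[[0,0,7],[0,0,0],0],[[0,0,7],[0,0,0],0]]'
python3 -m handwheel '[[[0,0,7],[0,0,0],0],[[0,0,7],[0,0,0],0],[[0,0,7],[0,0,0],0],[[0,0,7],[0,0,0],0],[[0,0,4.4],[0,0,0],0]]'
python3 -m handwheel '[[[0,0,0],[0.012,0.034,0],0],[[0,0,0],[0.012,0.034,0],0],[[0,0,0],[0.012,0.034,0],0],[[0,0,0],[0.012,0.034,0],0],[[0,0,0],[0.012,0.034,0],0]]'
python3 -m handwheel '[[[0,0,0],[0,0,0],0],[[0,0,0],[0,0,0],0],[[0,0,0],[0,0,0],0]]'
```

```text
clock: 7.7
eef_pos: [529.6, -73.0, 218.3]
tool_rot: [3.14, -0.0, 0.091]
force: [0.2, 0.1, -0.3]
width: 85.3
gripper_force: 0.0
clock: 8.12
eef_pos: [529.6, -73.0, 218.3]
tool_rot: [3.141, -0.001, -0.474]
force: [-0.2, 0.0, -0.4]
width: 85.4
gripper_force: 0.0
clock: 8.53
eef_pos: [506.2, -253.4, 218.4]
tool_rot: [3.14, -0.001, -0.468]
force: [0.4, 0.1, 0.1]
width: 85.8
gripper_force: 0.0
clock: 8.78
eef_pos: [506.7, -250.6, 218.1]
tool_rot: [3.142, 0.0, -0.466]
force: [0.8, 0.5, 0.0]
width: 85.5
gripper_force: 0.0
```

```bash
python3 -m handwheel '[[[0,0,0],[0.0126,0.0207,0],0],[[0,0,0],[0.0126,0.0207,0],0],[[0,0,0],[0,0,0.035],0],[[0,0,0],[0,0,0.035],0],[[0,0,0],[0,0,0.035],0]]'
python3 -m handwheel '[[[0,0,0],[0,0,0.03],0],[[0,0,0],[0,0,0],0],[[0,0,0],[0,0,0],0.6],[[0,0,0],[0,0,0],0.6],[[0,0,0],[0,0,0],0.6]]'
python3 -m handwheel '[[[0,0,0],[0,0,0],1],[[0,0,0],[0,0,0],1],[[0,0,0],[0,0,0],1],[[0,0,0],[0,0,0],1],[[0,0,0],[0,0,0],1]]'
python3 -m handwheel '[[[0,0,0],[0.004,0,0.0009],1],[[0,0,0],[0.004,0,0.0011],1],[[0,0,0],[0.004,0,0.0013],1],[[0,0,0],[0,0,0],1],[[0,0,0],[0,0,0],1]]'
python3 - <<'E'
from h import *
S=ctrl.get_image("scene")
print([b[2][0] for b in blobs(S,(172,130,60),(6,255,255),(185,140,245,215),5)])
E
```

```text
clock: 9.2
eef_pos: [512.3, -297.1, 112.6]
tool_rot: [-3.141, -0.002, -0.462]
force: [0.5, 0.6, -1.2]
width: 85.3
gripper_force: 0.0
clock: 9.62
eef_pos: [513.0, -298.4, 85.6]
tool_rot: [3.141, -0.004, -0.462]
force: [-0.1, -0.1, -0.4]
width: 51.8
gripper_force: 0.0
clock: 10.03
eef_pos: [512.2, -299.2, 85.0]
tool_rot: [3.141, -0.004, -0.463]
force: [-0.2, -0.4, 7.7]
width: 21.0
gripper_force: 59.6
clock: 10.45
eef_pos: [521.3, -303.8, 81.5]
tool_rot: [3.141, 0.0, -0.464]
force: [-2.5, -0.2, 10.2]
width: 20.8
gripper_force: 61.1
[(197.0, 176.5)]
```

```bash
python3 -m handwheel '[[[0,0,0],[0,0,0],0],[[0,0,0],[0,0,0],0],[[0,0,0],[0,0,0],0],[[0,0,0],[0,0,0],0],[[0,0,0],[0,0,0],0]]'
python3 -m handwheel '[[[0,0,0],[0,0,0],0],[[0,0,0],[0,0,-0.035],0],[[0,0,0],[0,0,-0.035],0],[[0,0,0],[0,0,-0.035],0],[[0,0,0],[0,0,-0.03],0]]'
python3 -m handwheel '[[[0,0,0],[-0.012,-0.034,0],0],[[0,0,0],[-0.012,-0.034,0],0],[[0,0,0],[-0.012,-0.034,0],0],[[0,0,0],[-0.012,-0.034,0],0],[[0,0,0],[-0.012,-0.034,0],0]]'
python3 -m handwheel '[[[0,0,0],[-0.012,-0.034,0],0],[[0,0,0],[-0.012,-0.034,0],0],[[0,0,0],[0,0,0],0],[[0,0,0],[0,0,0],0]]'
python3 - <<'E'
from h import *
S=ctrl.get_image("scene");T=ctrl.get_image("top")
p=[[b[2][0] for b in blobs(d,(172,130,60),(6,255,255),box,5)] for d,box in((S,(185,140,245,215)),(T,(425,200,490,280)))];print(p)
X=tri(S,p[0][0],T,p[1][0]);d=X-[496.2,-290,30];print(X,.7+np.arctan2(d@[.895,-.446,0],d[2]))
E
```

```text
clock: 10.92
eef_pos: [522.1, -303.0, 79.8]
tool_rot: [-3.141, 0.0, -0.462]
force: [0.1, -0.6, 0.2]
width: 79.8
gripper_force: 0.0
clock: 11.33
eef_pos: [522.2, -303.4, 217.1]
tool_rot: [3.141, -0.001, -0.463]
force: [1.0, -0.3, 0.5]
width: 85.4
gripper_force: 0.0
clock: 11.75
eef_pos: [544.1, -122.5, 215.1]
tool_rot: [-3.141, -0.0, -0.463]
force: [0.3, -1.5, 0.1]
width: 85.5
gripper_force: 0.0
clock: 12.08
eef_pos: [553.4, -49.4, 214.8]
tool_rot: [-3.141, 0.001, -0.457]
force: [-0.1, -1.2, -0.0]
width: 85.6
gripper_force: 0.0
[[(200.30001831054688, 175.90000915527344)], [(461.4000549316406, 239.2000274658203)]]
[ 519.2 -302.8  100.2] 1.05805535325183
```

The lever is now at about 1.05 and released. On to the lens.

```bash
python3 -m handwheel '[[[0,0,-7],[0,0,0],0],[[0,0,-7],[0,0,0],0],[[0,0,-7],[0,0,0],0],[[0,0,-7],[0,0,0],0],[[0,0,-7],[0,0,0],0]]'
python3 -m handwheel '[[[0,0,-7],[0,0,0],0],[[0,0,-7],[0,0,0],0],[[0,0,-7],[0,0,0],0],[[0,0,-7],[0,0,0],0],[[0,0,-4.8],[0,0,0],0]]'
python3 -m handwheel '[[[0,0,0],[0.0165,-0.034,0],0],[[0,0,0],[0.0165,-0.034,0],0],[[0,0,0],[0.0165,-0.034,0],0],[[0,0,0],[0.0165,-0.034,0],0],[[0,0,0],[0.0165,-0.034,0],0]]'
python3 -m handwheel '[[[0,0,0],[0.0165,-0.034,0],0],[[0,0,0],[0.0165,-0.034,0],0],[[0,0,0],[0,0,0],0],[[0,0,0],[0,0,0],0],[[0,0,0],[0,0,0],0]]'
```

```text
clock: 12.6
eef_pos: [552.8, -55.2, 215.0]
tool_rot: [3.141, 0.0, 0.151]
force: [-0.6, 0.8, -0.4]
width: 85.3
gripper_force: 0.0
clock: 13.02
eef_pos: [552.8, -55.4, 214.9]
tool_rot: [3.141, 0.001, 0.722]
force: [-0.5, -0.1, 0.3]
width: 85.3
gripper_force: 0.0
clock: 13.43
eef_pos: [502.8, 128.5, 215.0]
tool_rot: [3.141, 0.0, 0.716]
force: [-0.1, -0.1, -0.2]
width: 86.0
gripper_force: 0.0
clock: 13.85
eef_pos: [483.5, 200.2, 214.9]
tool_rot: [3.14, 0.001, 0.718]
force: [-0.2, 0.1, -0.2]
width: 85.4
gripper_force: 0.0
```

```bash
python3 -m handwheel '[[[0,0,0],[0.0101,-0.019,0],0],[[0,0,0],[0.0101,-0.019,0],0],[[0,0,0],[0,0,0.04],0],[[0,0,0],[0,0,0.04],0],[[0,0,0],[0,0,0.04],0]]'
python3 -m handwheel '[[[0,0,0],[0,0,0.04],0],[[0,0,0],[0,0,0],0],[[0,0,0],[0,0,0],0],[[0,0,0],[0,0,0],0]]'
python3 - <<'E'
from h import *
S=ctrl.get_image("scene");T=ctrl.get_image("top")
f=lambda d,x0,y0:cv2.resize(d["pixels"][y0:y0+100,x0:x0+100,::-1],None,fx=4,fy=4,interpolation=cv2.INTER_CUBIC)
cv2.imwrite("pics/c4.png",np.hstack([f(T,140,205),f(S,385,140)]))
E
```

```text
clock: 14.27
eef_pos: [474.9, 241.9, 94.4]
tool_rot: [3.14, -0.002, 0.717]
force: [1.0, -0.5, -0.2]
width: 85.5
gripper_force: 0.0
clock: 14.6
eef_pos: [474.8, 243.3, 56.7]
tool_rot: [3.14, -0.002, 0.718]
force: [0.5, -0.0, 0.8]
width: 85.3
gripper_force: 0.0
```

View pics/c4.png

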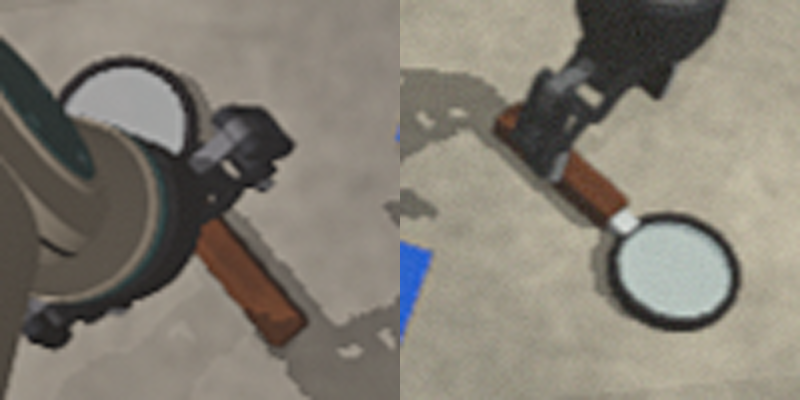

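The fingers straddle the handle well (the far finger sits at (545,140) in the right crop). I descend and grip.

```bash
python3 -m handwheel '[[[0,0,0],[0,0,0.027],0],[[0,0,0],[0,0,0.018],0],[[0,0,0],[0,0,0.009],0],[[0,0,0],[0,0,0],0],[[0,0,0],[0,0,0],0]]'
python3 -m handwheel '[[[0,0,0],[0,0,0],0.6],[[0,0,0],[0,0,0],0.6],[[0,0,0],[0,0,0],0.6],[[0,0,0],[0,0,0],0.6],[[0,0,0],[0,0,0],0.6]]'
python3 -m handwheel '[[[0,0,0],[0,0,0],1],[[0,0,0],[0,0,0],1],[[0,0,0],[0,0,0],1],[[0,0,0],[0,0,0],1],[[0,0,0],[0,0,0],1]]'
```

```text
clock: 15.12
eef_pos: [473.8, 244.7, 2.4]
tool_rot: [3.141, -0.002, 0.721]
force: [0.6, 0.4, 0.3]
width: 85.1
gripper_force: 0.0
clock: 15.53
eef_pos: [473.1, 244.4, 1.4]
tool_rot: [3.141, -0.001, 0.721]
force: [-0.6, 0.2, -0.4]
width: 34.0
gripper_force: 0.0
clock: 15.95
eef_pos: [473.0, 244.3, 1.3]
tool_rot: [3.141, -0.0, 0.721]
force: [-0.2, 0.5, 5.0]
width: 20.3
gripper_force: 59.6
```

```bash
python3 -m handwheel '[[[0,0,0],[0,0,-0.01],1],[[0,0,0],[0,0,-0.02],1],[[0,0,0],[0,0,-0.025],1],[[0,0,0],[0,0,-0.025],1],[[0,0,0],[0,0,-0.021],1]]'
python3 -m handwheel '[[[0,0,0],[0,0,0],1],[[0,0,0],[0,0,0],1],[[0,0,0],[0,0,0],1],[[0,0,0],[0,0,0],1]]'
python3 - <<'E'
from h import *
S=ctrl.get_image("scene");T=ctrl.get_image("top")
f=lambda d,x0,y0:cv2.resize(d["pixels"][y0:y0+100,x0:x0+100,::-1],None,fx=4,fy=4,interpolation=cv2.INTER_CUBIC)
cv2.imwrite("pics/c5.png",np.hstack([f(T,120,180),f(S,410,150)]))
E
```

```text
clock: 16.37
eef_pos: [472.7, 244.2, 103.6]
tool_rot: [3.142, -0.0, 0.721]
force: [1.2, -0.3, -2.0]
width: 20.8
gripper_force: 58.8
clock: 16.7
eef_pos: [471.9, 243.7, 100.8]
tool_rot: [-3.141, 0.003, 0.721]
force: [-0.0, 0.3, -2.6]
width: 21.0
gripper_force: 58.9
```

View pics/c5.png

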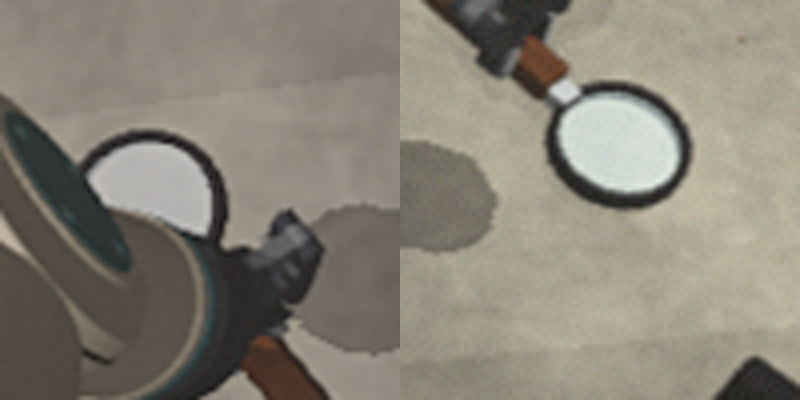

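The lens is held and clear of the surface, with the whole rim visible in the scene view around (565,186). I carry it over to the battery.

```bash
python3 -m handwheel '[[[0,0,0],[-0.005,0.006,0],1],[[0,0,0],[-0.01,0.012,0],1],[[0,0,0],[-0.016,0.018,0],1],[[0,0,0],[-0.018,0.02,0],1],[[0,0,0],[-0.018,0.02,0],1]]'
python3 -m handwheel '[[[0,0,0],[-0.018,0.02,0],1],[[0,0,0],[-0.018,0.02,0],1],[[0,0,0],[-0.018,0.02,0],1],[[0,0,0],[-0.018,0.02,0],1],[[0,0,0],[-0.016,0.02,0],1]]'
python3 -m handwheel '[[[0,0,0],[-0.014,0.018,0],1],[[0,0,0],[-0.008,0.01,0],1],[[0,0,0],[-0.004,0.004,0],1],[[0,0,0],[0,0,0],1],[[0,0,0],[0,0,0],1]]'
python3 -m handwheel '[[[0,0,0],[0,0,0],1],[[0,0,0],[0,0,0],1],[[0,0,0],[0,0,0],1]]'
python3 - <<'E'
from h import *
S=ctrl.get_image("scene");T=ctrl.get_image("top")
f=lambda d,x0,y0:cv2.resize(d["pixels"][y0:y0+100,x0:x0+100,::-1],None,fx=4,fy=4,interpolation=cv2.INTER_CUBIC)
cv2.imwrite("pics/c6.png",np.hstack([f(T,250,160),f(S,290,140)]))
E
```

```text
clock: 17.22
eef_pos: [472.1, 141.5, 101.4]
tool_rot: [-3.141, 0.001, 0.722]
force: [-0.3, -1.1, -2.4]
width: 20.7
gripper_force: 58.9
clock: 17.63
eef_pos: [471.5, 7.5, 101.5]
tool_rot: [-3.141, 0.002, 0.72]
force: [0.2, 0.2, -1.4]
width: 20.8
gripper_force: 58.9
clock: 18.05
eef_pos: [473.9, -31.0, 101.7]
tool_rot: [-3.141, -0.0, 0.721]
force: [0.2, 0.5, -2.5]
width: 20.6
gripper_force: 58.9
clock: 18.3
eef_pos: [474.2, -30.3, 102.0]
tool_rot: [-3.141, -0.0, 0.723]
force: [-0.2, 0.3, -1.7]
width: 20.8
gripper_force: 58.9
```

View pics/c6.png

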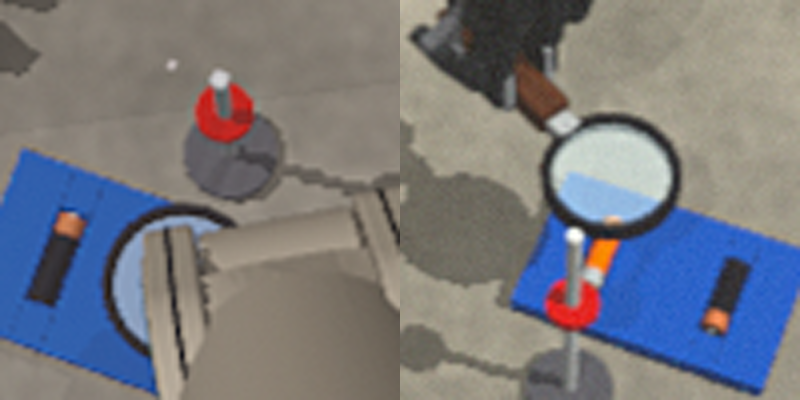

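The lens rim is over the orange end of the tray (scene crop centre (612,175)), and the collar at (572,303) is untouched. I fit the rim pose in both views.

```bash
cat > fit.py <<'E'
from h import *
from scipy.optimize import minimize
S=ctrl.get_image("scene");T=ctrl.get_image("top");K=6
def crop(d,x0,y0,w=60,h=60):
    g=cv2.GaussianBlur(cv2.cvtColor(d["pixels"],cv2.COLOR_RGB2GRAY),(0,0),.4)[y0:y0+h,x0:x0+w]
    return g.astype(float)
B=((S,415-80-10,160),(T,270,200))
G=[crop(*b) for b in B]
W=[np.ones((60,60)) for _ in G]
W[0][:, :]=0; W[0][2:45,0:40]=1; W[0][0:14,0:14]=0     # scene: exclude handle corner
W[1][:]=0; W[1][5:50,2:17]=1
a=np.linspace(0,2*np.pi,120);y=np.radians(41.3)
Rz=np.array([[np.cos(y),-np.sin(y),0],[np.sin(y),np.cos(y),0],[0,0,1]])
def ring(d,x0,y0,v):
    p=v[3];Ry=np.array([[np.cos(p),0,np.sin(p)],[0,1,0],[-np.sin(p),0,np.cos(p)]]);R=Rz@Ry
    P=lambda r,z:np.array([(proj(d,R@[r*np.cos(t),r*np.sin(t),z]+v[:3])-[x0,y0]+.5)*K-.5 for t in a])
    m=np.zeros((60*K,60*K),np.uint8);i1=m.copy();i2=m.copy();ip=lambda q:np.round(q*16).astype(np.int32)
    cv2.fillConvexPoly(m,cv2.convexHull(ip(np.vstack([P(40,-6),P(40,6)]))),255,shift=4)
    cv2.fillConvexPoly(i1,ip(P(34,6)),255,shift=4);cv2.fillConvexPoly(i2,ip(P(34,-6)),255,shift=4)
    m[(i1>0)&(i2>0)]=0
    return cv2.GaussianBlur(cv2.resize(m,(60,60),interpolation=cv2.INTER_AREA),(0,0),.7)/255.
def cost(v,which=(0,1)):
    c=0
    for i in which:
        m=ring(*B[i],v);w=W[i]>0;c-=np.corrcoef(m[w],-G[i][w])[0,1]
    return c
if __name__=="__main__":
    for v0 in([536,22,107,0.],[532,25,102,.08],[532,20,112,-.08]):
        r=minimize(cost,v0,method="Nelder-Mead",options=dict(initial_simplex=[np.array(v0)+s for s in np.vstack([np.zeros(4),np.diag([6,6,8,.08])])],maxiter=250,xatol=.02,fatol=1e-5))
        print(r.x.round(3),r.fun)
    red=((172,130,60),(6,255,255))
    p=[[b[2][0] for b in blobs(d,*red,box,8)] for d,box in((S,(315,195,350,230)),(T,(285,175,320,200)))];print(p,tri(S,p[0][0],T,p[1][0]))
    for z in(.95,1.05):pass
E
python3 fit.py
```

```text
[536.2  24.8 107.8   0. ] -1.2603298067062885
[536.2  24.8 108.5   0. ] -1.26317127127862
[536.4  24.9 108.6   0. ] -1.2647528971990605
[[(332.7972717285156, 216.21621704101562)], [(305.7499694824219, 188.25)]] [620.4   3.9 108.4]
```

```bash
python3 -m handwheel '[[[0,0,0],[-0.0038,0.0013,0],1],[[0,0,0],[0,0,0],1],[[0,0,0],[0,0,0],1],[[0,0,0],[0,0,0],1],[[0,0,0],[0,0,0],1]]'
python3 - <<'E'
from fit import *
np.set_printoptions(precision=3,suppress=True)
for w in((0,1),(0,)):
  for v0 in([533,21,107,0.03],[536,24,110,-.06]):
    r=minimize(cost,v0,args=(w,),method="Nelder-Mead",options=dict(initial_simplex=[np.array(v0)+s for s in np.vstack([np.zeros(4),np.diag([6,6,8,.08])])],maxiter=300,xatol=.002,fatol=1e-6)); print(w,r.x,r.fun)
for p in(-.12,-.06,0,.06,.12):
    q=minimize(lambda v:cost([*v,p]),r.x[:3],method="Nelder-Mead",options=dict(maxiter=120));print(p,q.x,q.fun)
p=[[b[2][0] for b in blobs(d,(172,130,60),(6,255,255),box,5)] for d,box in((S,(185,140,245,215)),)];print(p, "lever S; 1.05 -> 201,175.9")
E
```

```text
clock: 18.92
eef_pos: [472.2, -35.0, 102.0]
tool_rot: [3.142, -0.0, 0.721]
force: [-0.5, -0.3, -2.1]
width: 20.6
gripper_force: 58.9
(0, 1) [534.399  20.64  108.521   0.035] -1.1815636268047582
(0, 1) [534.611  20.681 108.882   0.033] -1.1810103601583495
(0,) [534.856  19.097 109.517   0.081] -0.6363721175520066
(0,) [537.903  19.051 114.155   0.072] -0.6384014496594914
-0.12 [533.964  20.364 107.078] -1.1100200208067166
-0.06 [534.256  20.423 107.806] -1.1564369291339165
0 [534.342  20.538 108.29 ] -1.1798561832127847
0.06 [534.61   20.802 108.903] -1.1778078118074087
0.12 [534.851  21.051 109.406] -1.157088866490751
[[(200.50001525878906, 175.99998474121094)]] lever S; 1.05 -> 201,175.9
```

```bash
python3 -c "
from cell import ctrl
print(ctrl.finish_job())"
```

```text
the job is handed in; nothing more can be done
None
```

I handed the job in at about 19 s of the 58 s limit; no verdict came back, so these are my camera estimates: the lever stands let go at about 1.05 rad, and the gripper alone holds the lens about 1 mm from the orange battery's centre, within about 1 mm of the red collar's height, tilted about 0.03 rad.

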